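# Lock the clamping collar of a hardness-test fixture

### The job

The round test block in the bench fixture is ready but its clamping collar is still unlocked: turn the collar clockwise (seen from above) by its upright pegs until it snaps past its spring catch and rests at its stop, with the rib on the collar at the raised mark on the plate. The bridge over the block stops you from taking one peg all the way round, so carry on with another peg. The fixture only stands on its mat: do not shove it out of place, and leave the things beside it alone.

Things in the scene. Friction and masses are not known exactly. Their poses are not given: they have to be found in the camera images.
- fixture: Loose but heavy bench fixture (about 3 kg): grey aluminium plate 236 (its x) x 168 (its y) x 20 mm on rubber feet. It stands on a thin green mat, 3 mm thick. Origin at its underside, on the axis of the round hub in the plate's middle, z up. A raised steel rib on the plate, 130 degrees anticlockwise of +x, is the locked mark. Pushed sideways with more than about 15 N the fixture slides.
- bridge (a point): Middle of the fixture's steel bridge, over the hub, 100 mm above the origin. The bar runs along the fixture's x axis, 20 mm wide, from 94 to 106 mm above the origin; in its middle a bush of 32 mm diameter from 88 to 110 mm; end posts 16 x 26 mm at x = +102 and -102 mm, up to 110 mm. Pegs pass under the bar, fingers that push them cannot.
- lock_collar (a joint): Angle (rad) of the collar about the hub's axis, growing CLOCKWISE seen from above: 0 fully open, starts at 0.05 to 0.45, 2.40 = locked stop. Turning takes about 2 N at a peg. From about 2.15 a bump climbs a sprung plunger (about 8 N at a peg); let go before about 2.28 it springs back, beyond that it snaps on to 2.40 by itself.
- collar (a point): Centre of the top face of the steel lock collar, a ring of 100 mm outer diameter on the hub's axis, its top 54 mm above the origin. It has a dark rib up its side and three radial lugs 120 degrees apart (15 mm wide, out to 78 mm from the axis, 44 to 54 mm above the origin), each with an upright peg.
- peg_a (a point): Centre line of one upright round peg of the collar, diameter 12 mm, 70 mm from the collar's axis, at 72 mm above the fixture's origin; the peg rises from 54 mm (top of its lug) to 86 mm. When locked this peg lies 40 degrees anticlockwise (seen from above) of the fixture's +x axis.
- peg_b (a point): The same for the second peg; when locked it lies 160 degrees anticlockwise of the fixture's +x axis.
- peg_c (a point): The same for the third peg; when locked it lies 280 degrees anticlockwise of the fixture's +x axis.
- ring_c (a point): Bystander: plain steel bearing ring, 62 mm diameter, 12 mm high, lying beside the fixture; point at its centre.
- loupe_c (a point): Bystander: black round loupe, 32 mm diameter, 26 mm high, standing beside the fixture; point at its centre.
- hex_c (a point): Bystander: dark hex key, 28 x 72 x 7 mm, lying near the fixture; point at its middle.

How it is judged:
At the end, for the whole second after the job is handed in: The collar is past its catch and at its stop (angle over 2.35 rad of 2.40) and still, and the fixture stands flat and at rest within 12 mm of where it stood (value of joint lock_collar above 2.35 rad and velocity of joint lock_collar below 0.05 rad/s and distance of fixture from where it was at the start of the episode below 0.012 m and angle between fixture's own z axis and vertical below 0.03 rad and linear speed of fixture below 0.01 m/s); the robot touches nothing.
It fails at once if the fixture is shoved more than 15 mm (distance of fixture from where it was at the start of the episode above 0.015 m).
It fails at once if the bearing ring, loupe or hex key is moved more than 20 mm (distance of any of ring_c, loupe_c, hex_c from where it was at the start of the episode above 0.02 m).
It also fails if it takes over 54 s, if anything falls off the work surface, if the arm or the gripper's body presses on something with over 40 N, if the wrist force passes 120 N, or if a joint passes its speed limit or range.

### The arm

A 6-joint arm with a two-finger parallel gripper is mounted at the origin on a cart in front of the work surface, level with it; the furniture and walls round the work are solid. World frame = base frame: x ahead of the robot, y to its left, z up, the work surface at z = 0. Lengths are in m, angles in rad, forces in N, time in s.
With the tool pointing down it reaches from about 0.375 to 0.825 m from the base axis. Payload 5.5 kg.
Tool frame: the origin (TCP) lies where the fingers leave the gripper's body, on its centre line; the fingertips stand 73 mm ahead of it and the grasp point (between the pads) lies 54 mm ahead of it (arm.pinch_z is the distance from the TCP to the grasp point, in m); z points along the fingers, y is the line along which they close (so a half turn about z gives the same grasp; the last joint's range is limited). The gripper opens to 85 mm and grips with 20 to 120 N. Pads are 22 mm wide; open, the fingers measure 114 mm over their backs; the gripper's body (76 mm by 85 mm) begins 54 mm behind the grasp point. The pads swing forward as they close: fully open they stand 13 mm farther back than shut.
Start: joints at [-1.308, 0.314, -0.047, 1.21, 0, 1.571], TCP at [0.156, -0.579, 0.304] pointing down, gripper open.
Joint ranges: [-2.67, 2.67], [-0.69, 1.73], [-1.03, 1.25], [-2.08, 2.16], [-1.42, 1.45], [-3.14, 3.14]. Speed limits (rad/s): [2.39, 2.39, 3.01, 3.14, 3.14, 3.14].

### API

Orientations are given as a unit quaternion [x, y, z, w].
In Python, from bench import arm gives the robot as it stands.
- The arm moves only by the shell command python3 -m creep 'ROWS' [FORCE]. ROWS is JSON, a list that holds one entry, the list of rows, each a list of 5 numbers: the opening in per cent of the stroke, from 0 (shut) to 100 (fully open), then the shift along the tool's x, y, z each as a share of 0.15 m, from -1 to 1, then the turn about the tool's z as a share of 0.5 rad, from -1 to 1. In form: [[[claw, tx, ty, tz, yaw], ...]]. A call has exactly 8 rows; each row is the pose to reach, as a shift and turn from the pose commanded when the call began, along the tool's axes at that moment; what a row does not reach only later rows make up. A row lasts 1/10 s, in which the tool goes at most 50 mm and 8.59 degrees, less where a joint would pass 70% of its speed; a pose out of reach is approached as far as the arm can. A call with a number of a shift or a turn outside -1 to 1 is refused whole. A call with a gripper value outside its range is refused whole. The fingers move at their own pace and stop on an object; FORCE is the grip in N (left out, the last holds). Time passes only in rows, so rows that repeat a pose let the fingers close, or fill a call up. It gives the time, the measured TCP pose, the force, the opening and the grip force at its end, in the units of the state.
- arm.observe(): the state, without advancing time (a new reading comes with each control period).
- arm.grab_frame(name): name is "scene" or "side" or "wrist"; returns a dict with "img" (400x640x3 uint8, red, green, blue), "fx", "fy", "cx", "cy" (pixels), "rvec" (rotation vector, rad) and "tvec" (3), from world to camera coordinates, as OpenCV has them. Camera axes: x right, y down, z forward; pixel columns grow to the right and rows downward; lengths in m; the calibration is good to about 2 mm. A picture is of the moment at which its call begins. There is no depth.
- arm.job_done(): hands the job in; it is judged then, once.
The state is a dict: "time": time; "joint_pos": joint angles; "joint_velocities": joint speeds; "joint_efforts": joint torques, N m; "tool_pos": TCP position; "eef_rot": TCP orientation; "contact_force": force on the tool from outside, world axes, zero at the start; "moment": the same for the moment, N m; "opening": finger opening in m; "gripper_force": force on a finger pad.
Only numpy, scipy, OpenCV 4.12 (cv2) and the standard library are available. Lean on these libraries where they do the work, as an engineer would, in place of code of your own. Each camera call takes 0.05 s, during which the arm holds its last target. There are 200 camera calls.

## Working session

There is one attempt and no reset: what is moved stays moved. The work goes in short steps, Python scripts to look and compute and a shell command to move; the robot and the scene stay as the last step left them, time stands still between calls to the robot, and variables do not carry over. Pictures are saved under pics/ and viewed, at most 10 in all, crops included, and the job is handed in when it is done.

```bash
ls; mkdir -p pics; python3 - <<'E'
from bench import arm
import cv2
s=arm.observe();print({k:(s[k] if not hasattr(s[k],'tolist') else s[k].tolist()) for k in s})
for n in("scene","side"):
    f=arm.grab_frame(n);cv2.imwrite(f"pics/{n}0.png",f["img"][:,:,::-1]);print(n,f["fx"],f["fy"],f["cx"],f["cy"],f["rvec"],f["tvec"])
E
```

```text
pics
{'time': 0.0, 'joint_pos': [-1.3079906396036933, 0.31424836316643573, -0.0480732640180491, 1.210191924654007, -1.6964652778584407e-05, 1.570800323823784], 'joint_velocities': [0.0005827282923033941, 0.002931904553116664, -0.0010889697358606835, -0.0005022918203966254, -0.00221857976119727, -0.0002964493689469879], 'joint_efforts': [-0.00038797030356363393, -53.95869255065918, 33.97518038749695, 0.019435862777754664, 2.1944622972114303e-05, 2.7613774733481478e-06], 'tool_pos': [0.15575364311536866, -0.578966361453071, 0.3030236103386247], 'eef_rot': [0.9913789570991908, 0.13102299849144589, -0.00012091060636202466, -0.0008500987333536538], 'contact_force': [-0.9440367547394825, -0.14030925022076193, -0.7304206457918272], 'moment': [0.0017620315626730662, -0.060217135102709145, -0.0028473794994245873], 'gripper_force': 0.0, 'opening': 0.08604664766501169}
scene 486.0987520327338 486.0987520327338 319.9632925029769 200.09004446376989 [ 0.60127529 -2.66953298  1.19220927] [0.50905968 0.26459164 0.73326043]
side 363.7156669369536 363.7156669369536 319.03603124953463 202.14415760485608 [ 0.5314104  -2.63284911  1.30049008] [0.55270462 0.21345915 0.72381233]
```

View pics/scene0.png

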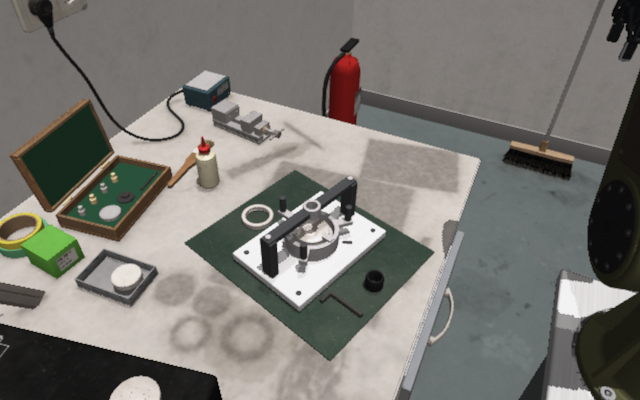

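View pics/side0.png

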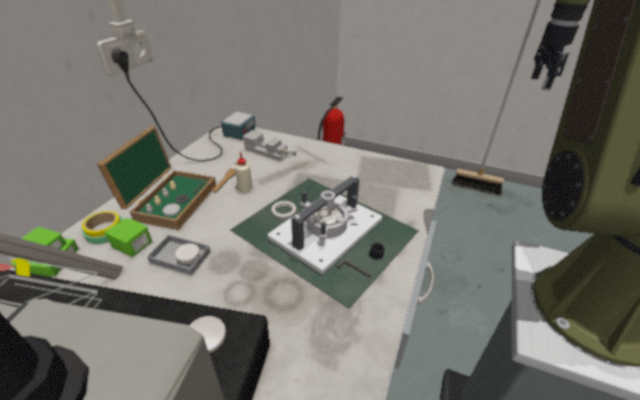

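The scene view shows the fixture on its mat around (310,240), the ring at (257,216), the loupe at (374,281) and the hex key at (342,302). I'll enlarge that area.

```bash
python3 - <<'E'
import cv2
i=cv2.imread("pics/scene0.png")[165:313,230:398]
cv2.imwrite("pics/crop0.png",cv2.resize(i,None,fx=4,fy=4,interpolation=cv2.INTER_CUBIC))
E
```

```text
(no output)
```

View pics/crop0.png

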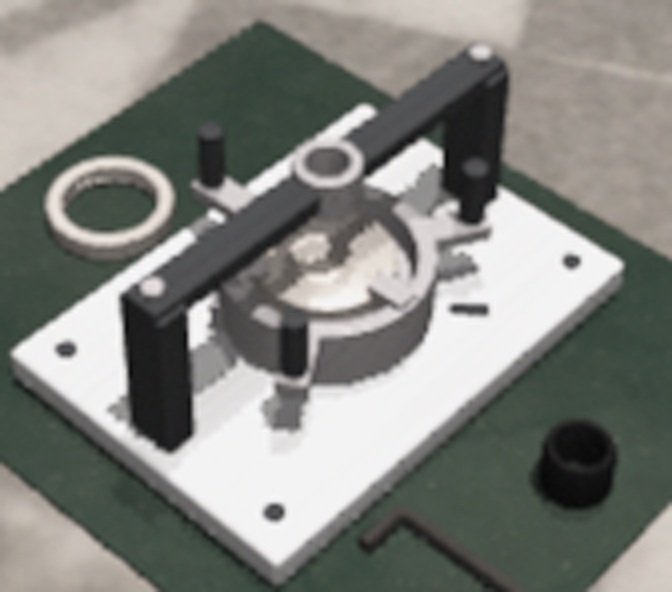

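```bash
cat > h.py <<'E'
import numpy as np, cv2
def ray(f,uv,z):
    R,_=cv2.Rodrigues(np.array(f["rvec"]));t=np.array(f["tvec"]).ravel()
    d=R.T@np.array([(uv[0]-f["cx"])/f["fx"],(uv[1]-f["cy"])/f["fy"],1]);c=-R.T@t
    return c+d*(z-c[2])/d[2]
E
python3 - <<'E'
from h import *
f=dict(fx=486.0987520327338,fy=486.0987520327338,cx=319.963,cy=200.09,rvec=[ 0.60127529,-2.66953298,1.19220927],tvec=[0.50905968,0.26459164,0.73326043])
np.set_printoptions(precision=4,suppress=True)
P={}
for n,u,v,z in [("cn",280,571,.023),("cl",12,355,.023),("cr",622,265,.023),("cf",370,105,.023),("bush",328,160,.113),("mark",468,309,.025),("p1",211,130,.089),("p2",293,320,.089),("p3",477,165,.089),("postL",152,287,.113),("postR",481,52,.113),("ring",110,205,.008),("loupe",578,450,.029),("hexcorner",405,515,.006)]:
    P[n]=ray(f,(230+u/4-.4,165+v/4-.4),z)[:2];print(n,P[n])
c=(P["cn"]+P["cl"]+P["cr"]+P["cf"])/4;print("centre corners",c,"posts",(P["postL"]+P["postR"])/2)
a=lambda d:np.degrees(np.arctan2(d[1],d[0]))
print("x axis dir", a(P["postL"]-P["postR"]),a(P["cn"]-P["cr"]),a(P["cl"]-P["cf"]))
for k in("mark","p1","p2","p3"):
  d=P[k]-P["bush"];print(k,np.linalg.norm(d),a(d))
R,_=cv2.Rodrigues(np.array(f["rvec"]));print("cam",-R.T@np.array(f["tvec"]))
E
```

```text
cn [0.5338 0.1383]
cl [0.6931 0.087 ]
cr [ 0.4662 -0.0858]
cf [ 0.6207 -0.1377]
bush [ 0.5806 -0.0023]
mark [ 0.5201 -0.0262]
p1 [ 0.6479 -0.0206]
p2 [0.5627 0.0677]
p3 [ 0.5305 -0.0521]
postL [0.6113 0.096 ]
postR [ 0.5493 -0.0988]
ring [ 0.7115 -0.0284]
loupe [0.4456 0.0323]
hexcorner [0.5043 0.079 ]
centre corners [0.5785 0.0004] posts [ 0.5803 -0.0014]
x axis dir 72.33584636494508 73.22618929185394 72.14491366724279
mark 0.06501122527257586 -158.42135729833296
p1 0.06980025460487829 -15.206105524500334
p2 0.07215766018257849 104.31601374050415
p3 0.07068261004386452 -135.0974161580728
cam [0.3204 0.5523 0.6776]
```

```bash
cat > go.py <<'E'
# go.py x y z xang_deg : shares (tx,ty,tz,yaw) from the present pose
import sys,numpy as np
from bench import arm
from scipy.spatial.transform import Rotation as R
s=arm.observe();p=np.array(s["tool_pos"]);M=R.from_quat(s["eef_rot"]).as_matrix()
xa=np.degrees(np.arctan2(M[1,0],M[0,0]))
print("t",round(s["time"],2),"p",p.round(4),"xang",xa.round(2),"F",np.round(s["contact_force"],1),"q",np.round(s["joint_pos"],2))
for k in range(1,len(sys.argv),4):
    t=np.array(list(map(float,sys.argv[k:k+4])))
    print((M.T@(t[:3]-p)/.15).round(3),round(-np.radians((t[3]-xa+180)%360-180)/.5,3))
E
python3 go.py .6546 .0059 .25 75
```

```text
t 0.1 p [ 0.1558 -0.579   0.3031] xang 15.06 F [-0.   0.5  0.7] q [-1.31  0.31 -0.05  1.21  0.    1.57]
[ 4.224 -2.901  0.359] -2.092
```

```bash
python3 -m creep '[[[0,0.25,-0.17,0,0],[0,0.5,-0.34,0,0],[0,0.75,-0.51,0,0],[0,1,-0.69,0,0],[0,1,-0.69,0,0],[0,1,-0.69,0,0],[0,1,-0.69,0,0],[0,1,-0.69,0,0]]]' 40
python3 -m creep '[[[0,0.25,-0.17,0,0],[0,0.5,-0.34,0,0],[0,0.75,-0.51,0,0],[0,1,-0.69,0,0],[0,1,-0.69,0,0],[0,1,-0.69,0,0],[0,1,-0.69,0,0],[0,1,-0.69,0,0]]]'
python3 -m creep '[[[0,0.25,-0.17,0,0],[0,0.5,-0.34,0,0],[0,0.75,-0.51,0,0],[0,1,-0.69,0,0],[0,1,-0.69,0,0],[0,1,-0.69,0,0],[0,1,-0.69,0,0],[0,1,-0.69,0,0]]]'
python3 -m creep '[[[0,0.25,-0.17,0,0],[0,0.5,-0.34,0,0],[0,0.75,-0.51,0,0],[0,1,-0.69,0,0],[0,1,-0.69,0,0],[0,1,-0.69,0,0],[0,1,-0.69,0,0],[0,1,-0.69,0,0]]]'
python3 -m creep '[[[0,0,0,0,-0.25],[0,0,0,0,-0.5],[0,0,0,0,-0.75],[0,0,0,0,-1],[0,0,0,0,-1],[0,0,0,0,-1],[0,0,0,0,-1],[0,0,0,0,-1]]]'
python3 -m creep '[[[0,0,0,0,-0.25],[0,0,0,0,-0.5],[0,0,0,0,-0.75],[0,0,0,0,-1],[0,0,0,0,-1.0],[0,0,0,0,-1],[0,0,0,0,-1],[0,0,0,0,-1]]]'
python3 go.py .6546 .0059 .25 75
python3 - <<'E'
from bench import arm
import cv2
f=arm.grab_frame("wrist");cv2.imwrite("pics/w1.png",f["img"][:,:,::-1])
print({k:f[k] for k in f if k!="img"})
E
```

```text
time: 0.9
tool_pos: [0.2731, -0.4414, 0.3037]
eef_rot: [0.991, 0.13, -0.0, -0.0]
contact_force: [0.5, -1.1, 0.0]
opening: 0.0003
gripper_force: 0.0
time: 1.7
tool_pos: [0.3909, -0.3029, 0.3038]
eef_rot: [0.992, 0.13, -0.0, 0.0]
contact_force: [-0.4, -0.3, -0.1]
opening: 0.0002
gripper_force: 0.0
time: 2.5
tool_pos: [0.5089, -0.1641, 0.3039]
eef_rot: [0.992, 0.13, -0.0, 0.0]
contact_force: [-0.4, -0.6, -0.1]
opening: 0.0001
gripper_force: 0.0
time: 3.3
tool_pos: [0.627, -0.0253, 0.3042]
eef_rot: [0.992, 0.13, -0.0, 0.0]
contact_force: [0.2, -0.2, 0.1]
opening: -0.0001
gripper_force: 0.0
time: 4.1
tool_pos: [0.6276, -0.024, 0.304]
eef_rot: [0.928, 0.371, 0.0, 0.0]
contact_force: [0.2, 0.5, -0.0]
opening: 0.0003
gripper_force: 0.0
time: 4.9
tool_pos: [0.6277, -0.0237, 0.3039]
eef_rot: [0.808, 0.59, -0.0, -0.0]
contact_force: [0.0, 0.1, 0.1]
opening: -0.0001
gripper_force: 0.0
t 4.9 p [ 0.6277 -0.0237  0.3039] xang 72.27 F [0.  0.1 0.1] q [-0.04  0.37  0.03  1.23 -0.    1.84]
[0.243 0.111 0.359] -0.095
{'fx': 346.4664886140651, 'fy': 346.4664886140651, 'cx': 315.9748403064044, 'cy': 200.6525786632032, 'rvec': array([-2.8475254 ,  0.44335084,  0.06050309]), 'tvec': array([-0.60434732,  0.1275733 ,  0.42180718])}
```

View pics/w1.png

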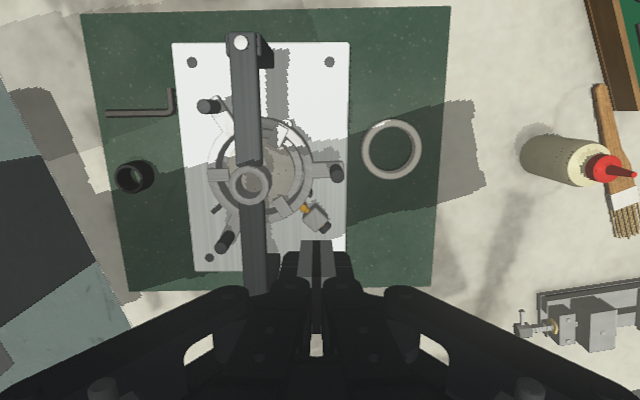

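The wrist view looks down on the fixture: pegs at (337,172), (207,106) and (225,240), bridge bush at (250,183), and a catch housing at (315,220). I'll check these against the first measurement.

```bash
python3 - <<'E'
from h import *
f=dict(fx=346.466,fy=346.466,cx=315.975,cy=200.65,rvec=[-2.8475254,0.44335084,0.06050309],tvec=[-0.60434732,0.1275733,0.42180718])
for n,u,v,z in [("b",338,171,.089),("c",204,106,.089),("a",229,234,.089),("bush",251,183,.113),("post",241,42,.113),("cul",172,43,.023),("cur",350,42,.023),("cll",194,271,.023),("plunger",316,215,.04)]:
    print(n,ray(f,(u,v),z).round(4))
E
python3 go.py .6546 .0059 .25 75 .6546 .0059 .139 75
```

```text
b [ 0.6485 -0.0163  0.089 ]
c [0.5624 0.0659 0.089 ]
a [ 0.5418 -0.0407  0.089 ]
bush [ 5.821e-01 -4.000e-04  1.130e-01]
post [0.6105 0.0954 0.113 ]
cul [0.5362 0.1341 0.023 ]
cur [0.6947 0.0844 0.023 ]
cll [ 0.4645 -0.0877  0.023 ]
plunger [ 0.6147 -0.0618  0.04  ]
t 4.95 p [ 0.6277 -0.0238  0.3039] xang 72.29 F [-0.4  0.3  0.5] q [-0.04  0.37  0.03  1.23 -0.    1.84]
[0.243 0.111 0.359] -0.095
[0.243 0.11  1.099] -0.095
```

```bash
python3 -m creep '[[[0,0.24,0.11,0,-0.1],[0,0.24,0.11,0,-0.1],[0,0.24,0.11,0.2,-0.1],[0,0.24,0.11,0.4,-0.1],[0,0.24,0.11,0.6,-0.1],[0,0.24,0.11,0.7,-0.1],[0,0.24,0.11,0.8,-0.1],[0,0.24,0.11,0.8,-0.1]]]'
python3 go.py .6546 .0059 .139 75
```

```text
time: 5.75
tool_pos: [0.653, 0.0054, 0.1817]
eef_rot: [0.792, 0.61, -0.001, -0.001]
contact_force: [0.3, 0.2, 0.3]
opening: 0.0003
gripper_force: 0.0
t 5.75 p [0.653  0.0054 0.1817] xang 75.19 F [0.3 0.2 0.3] q [ 0.01  0.48 -0.08  1.01 -0.    1.84]
[0.006 0.01  0.284] 0.007
```

```bash
python3 -m creep '[[[0,0,0,0.07,0],[0,0,0,0.14,0],[0,0,0,0.21,0],[0,0,0,0.28,0],[0,0,0,0.28,0],[0,0,0,0.28,0],[0,0,0,0.28,0],[0,0,0,0.28,0]]]'
cat > arc.py <<'E'
# targets: peg angle phi (world deg), push along sign*tool x, offset mm
import sys,subprocess,numpy as np
sgn=int(sys.argv[1]);off=float(sys.argv[2])/1000;z=sys.argv[3];args=[]
for p in sys.argv[4:]:
    a=np.radians(float(p));P=np.array([.5805,-.0012])+.07*np.array([np.cos(a),np.sin(a)])+off*np.array([-np.sin(a),np.cos(a)])
    args+=[str(P[0]),str(P[1]),z,str(float(p)+(90 if sgn<0 else -90))]
subprocess.run(["python3","go.py"]+args)
E
python3 arc.py -1 17 .139 -15 -20 -25 -30 -35 -40
```

```text
time: 6.55
tool_pos: [0.6548, 0.0056, 0.1425]
eef_rot: [0.792, 0.61, 0.0, 0.0]
contact_force: [0.8, 0.6, 0.2]
opening: -0.0003
gripper_force: 0.0
t 6.55 p [0.6548 0.0056 0.1425] xang 75.22 F [0.8 0.6 0.2] q [ 0.01  0.51 -0.13  0.93 -0.    1.84]
[-0.058 -0.     0.023] 0.008
[-0.1    0.008  0.023] 0.182
[-0.141  0.012  0.023] 0.357
[-0.183  0.013  0.023] 0.531
[-0.225  0.01   0.023] 0.706
[-0.266  0.003  0.023] 0.88
```

```bash
python3 -m creep '[[[0,-0.03,0,0.02,0],[0,-0.06,0,0.02,0.01],[0,-0.1,0.01,0.02,0.18],[0,-0.14,0.01,0.02,0.36],[0,-0.18,0.01,0.02,0.53],[0,-0.22,0.01,0.02,0.7],[0,-0.22,0.01,0.02,0.7],[0,-0.22,0.01,0.02,0.7]]]'
python3 arc.py -1 17 .139 -35 -40 -45 -50 -55 -60 -65 -70
python3 - <<'E'
from bench import arm
import cv2
f=arm.grab_frame("scene");i=f["img"][165:313,230:398,::-1];cv2.imwrite("pics/s2.png",cv2.resize(i,None,fx=4,fy=4,interpolation=cv2.INTER_CUBIC))
E
```

```text
time: 7.35
tool_pos: [0.6473, -0.0271, 0.139]
eef_rot: [0.886, 0.464, -0.0, 0.0]
contact_force: [0.4, -0.2, 0.6]
opening: -0.0
gripper_force: 0.0
t 7.35 p [ 0.6473 -0.0271  0.139 ] xang 55.24 F [ 0.4 -0.2  0.6] q [-0.04  0.51 -0.15  0.91 -0.    2.14]
[-0.001  0.003 -0.   ] 0.008
[-0.042  0.01  -0.   ] 0.183
[-0.083  0.015 -0.   ] 0.357
[-0.125  0.015 -0.   ] 0.532
[-0.167  0.012 -0.   ] 0.706
[-0.208  0.006 -0.   ] 0.881
[-0.249 -0.004 -0.   ] 1.056
[-0.289 -0.018 -0.   ] 1.23
```

View pics/s2.png

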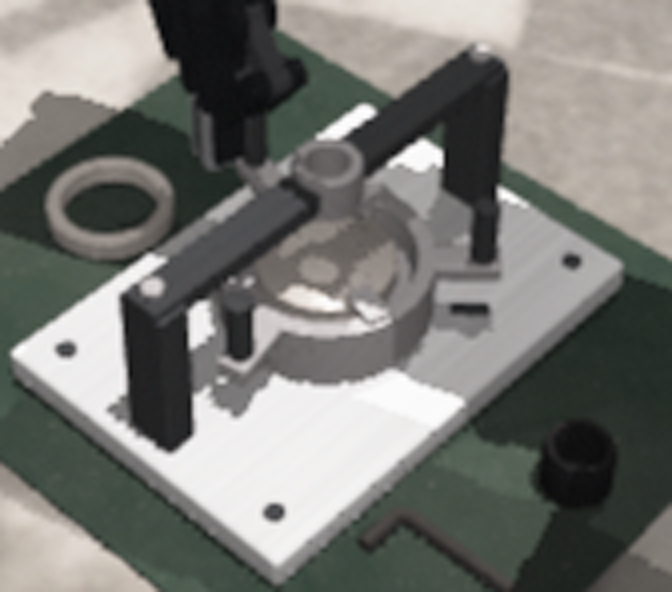

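The peg is being pushed: peg c moved from (293,320) to (240,280), peg a is now at (485,205), and the plate corners haven't moved. I'll carry on along the arc.

```bash
python3 -m creep '[[[0,-0.04,0.01,0,0.18],[0,-0.08,0.015,0,0.36],[0,-0.125,0.015,0,0.53],[0,-0.167,0.012,0,0.71],[0,-0.208,0.006,0,0.88],[0,-0.25,-0.004,0,1],[0,-0.29,-0.018,0,1],[0,-0.29,-0.018,0,1]]]'
python3 arc.py -1 17 .139 -70
python3 arc.py -1 30 .139 -70
python3 arc.py -1 30 .25 -70 | tail -1
```

```text
time: 8.2
tool_pos: [0.6199, -0.0612, 0.139]
eef_rot: [0.973, 0.23, -0.0, 0.0]
contact_force: [0.6, -0.8, -0.1]
opening: 0.0
gripper_force: 0.0
t 8.2 p [ 0.6199 -0.0612  0.139 ] xang 26.62 F [ 0.6 -0.8 -0.1] q [-0.1   0.46 -0.22  0.89 -0.    2.58]
[0.003 0.002 0.   ] 0.231
t 8.2 p [ 0.6199 -0.0612  0.139 ] xang 26.62 F [ 0.6 -0.8 -0.1] q [-0.1   0.46 -0.22  0.89 -0.    2.58]
[0.089 0.012 0.   ] 0.231
[ 0.089  0.012 -0.74 ] 0.231
```

```bash
python3 -m creep '[[[0,0.05,0,0,0],[0,0.09,0,0,0],[0,0.09,0,-0.2,0],[0,0.09,0,-0.4,0],[0,0.09,0,-0.6,0],[0,0.09,0,-0.8,0],[0,0.09,0,-0.8,0],[0,0.09,0,-0.8,0]]]'
python3 arc.py 1 30 .25 170
python3 - <<'E'
from bench import arm
import cv2
f=arm.grab_frame("scene");i=f["img"][165:313,230:398,::-1];cv2.imwrite("pics/s3.png",cv2.resize(i,None,fx=4,fy=4,interpolation=cv2.INTER_CUBIC))
E
```

```text
time: 9.0
tool_pos: [0.6334, -0.0546, 0.2596]
eef_rot: [0.973, 0.23, 0.001, 0.0]
contact_force: [-0.3, 0.4, -0.2]
opening: -0.0002
gripper_force: 0.0
t 9.0 p [ 0.6334 -0.0546  0.2596] xang 26.56 F [-0.3  0.4 -0.2] q [-0.09  0.4  -0.03  1.14 -0.    2.59]
[-0.65  -0.594  0.063] -1.865
```

View pics/s3.png

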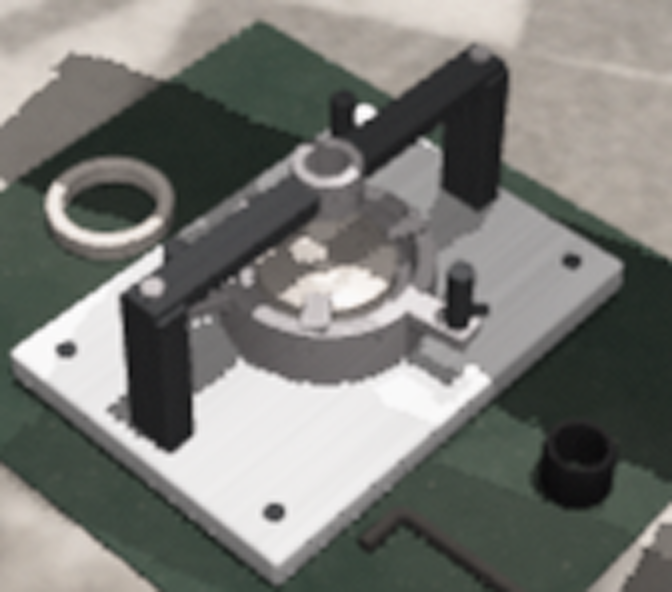

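Peg a now stands clear of the bar at (461,268), b is at (343,98), and the fixture hasn't moved. Next I'll cross over above the bridge, yawing the tool.

```bash
python3 -m creep '[[[0,-0.2,-0.18,0,-0.2],[0,-0.4,-0.36,0,-0.4],[0,-0.65,-0.59,0,-0.6],[0,-0.65,-0.59,0,-0.8],[0,-0.65,-0.59,0,-1],[0,-0.65,-0.59,0,-1],[0,-0.65,-0.59,0,-1],[0,-0.65,-0.59,0,-1]]]'
python3 -m creep '[[[0,0,0,0,-0.25],[0,0,0,0,-0.5],[0,0,0,0,-0.75],[0,0,0,0,-0.87],[0,0,0,0,-0.87],[0,0,0,0,-0.87],[0,0,0,0,-0.87],[0,0,0,0,-0.87]]]'
python3 - <<'E'
from h import *
f=dict(fx=486.0987520327338,fy=486.0987520327338,cx=319.963,cy=200.09,rvec=[ 0.60127529,-2.66953298,1.19220927],tvec=[0.50905968,0.26459164,0.73326043])
for u,v in [(461,268),(343,98)]:
    p=ray(f,(230+u/4-.4,165+v/4-.4),.089);d=p[:2]-[.5805,-.0012];print(p.round(4),np.linalg.norm(d).round(4),np.degrees(np.arctan2(d[1],d[0])).round(1))
E
python3 arc.py 1 30 .139 170
```

```text
time: 9.85
tool_pos: [0.5057, -0.0192, 0.2583]
eef_rot: [0.887, 0.462, -0.0, -0.0]
contact_force: [-0.2, 0.8, 0.2]
opening: 0.0002
gripper_force: 0.0
time: 10.65
tool_pos: [0.5057, -0.0192, 0.2588]
eef_rot: [0.766, 0.643, -0.0, -0.0]
contact_force: [-0.3, 0.5, 0.2]
opening: -0.0001
gripper_force: 0.0
[0.5122 0.0101 0.089 ] 0.0692 170.6
[ 0.6037 -0.0671  0.089 ] 0.0698 -70.6
t 10.65 p [ 0.5057 -0.0192  0.2588] xang 80.04 F [-0.3  0.5  0.2] q [-0.04  0.16 -0.35  1.06 -0.    1.71]
[0.005 0.004 0.799] 0.001
```

```bash
python3 -m creep '[[[0,0,0,0.2,0],[0,0,0,0.4,0],[0,0,0,0.6,0],[0,0,0,0.7,0],[0,0,0,0.8,0],[0,0,0,0.8,0],[0,0,0,0.8,0],[0,0,0,0.8,0]]]'
python3 arc.py 1 17 .139 171 166 161 156 151 146 141
```

```text
time: 11.45
tool_pos: [0.5064, -0.0192, 0.1399]
eef_rot: [0.766, 0.643, 0.001, 0.001]
contact_force: [-0.4, 0.0, 0.5]
opening: -0.0002
gripper_force: 0.0
t 11.45 p [ 0.5064 -0.0192  0.1399] xang 80.08 F [-0.4  0.   0.5] q [-0.04  0.27 -0.51  0.79 -0.    1.71]
[0.083 0.001 0.006] -0.032
[ 0.124 -0.007  0.006] 0.142
[ 0.165 -0.013  0.006] 0.317
[ 0.207 -0.014  0.006] 0.491
[ 0.249 -0.012  0.006] 0.666
[ 0.291 -0.006  0.006] 0.84
[0.331 0.003 0.006] 1.015
```

```bash
python3 -m creep '[[[0,0.04,0,0,0],[0,0.08,0,0,0],[0,0.125,-0.007,0,0.14],[0,0.165,-0.013,0,0.32],[0,0.207,-0.014,0,0.5],[0,0.25,-0.012,0,0.67],[0,0.29,-0.006,0,0.84],[0,0.33,0.003,0,1]]]'
python3 arc.py 1 17 .139 141 138 135 132 130 128 126 124
```

```text
time: 12.25
tool_pos: [0.515, 0.0298, 0.1395]
eef_rot: [0.902, 0.432, 0.0, 0.001]
contact_force: [-0.3, -1.6, 1.4]
opening: -0.0002
gripper_force: 0.9
t 12.25 p [0.515  0.0298 0.1395] xang 51.25 F [-0.3 -1.6  1.4] q [ 0.06  0.29 -0.49  0.8  -0.    2.31]
[0.001 0.003 0.003] 0.009
[ 0.025 -0.003  0.003] 0.113
[ 0.05  -0.006  0.003] 0.218
[ 0.075 -0.009  0.003] 0.323
[ 0.092 -0.01   0.003] 0.393
[ 0.109 -0.01   0.003] 0.463
[ 0.126 -0.01   0.003] 0.532
[ 0.142 -0.01   0.003] 0.602
```

```bash
python3 -m creep '[[[0,0.025,-0.003,0,0.11],[0,0.05,-0.006,0,0.22],[0,0.075,-0.009,0,0.32],[0,0.092,-0.01,0,0.39],[0,0.11,-0.01,0,0.46],[0,0.125,-0.01,0,0.53],[0,0.14,-0.01,0,0.6],[0,0.14,-0.01,0,0.6]]]'
python3 arc.py 1 17 .139 124 122 120 118 117 116
```

```text
time: 13.05
tool_pos: [0.5252, 0.0463, 0.1391]
eef_rot: [0.956, 0.294, -0.002, 0.001]
contact_force: [-5.8, -4.4, 5.6]
opening: 0.0001
gripper_force: 3.7
t 13.05 p [0.5252 0.0463 0.1391] xang 34.2 F [-5.8 -4.4  5.6] q [ 0.09  0.31 -0.46  0.81 -0.    2.63]
[0.015 0.002 0.001] 0.007
[ 0.032 -0.002  0.001] 0.077
[ 0.048 -0.005  0.001] 0.147
[ 0.065 -0.007  0.001] 0.216
[ 0.073 -0.008  0.001] 0.251
[ 0.082 -0.009  0.001] 0.286
```

```bash
python3 -m creep '[[[0,0.01,-0.002,0,0.04],[0,0.02,-0.003,0,0.08],[0,0.03,-0.005,0,0.12],[0,0.04,-0.006,0,0.16],[0,0.05,-0.007,0,0.2],[0,0.06,-0.008,0,0.24],[0,0.06,-0.008,0,0.24],[0,0.06,-0.008,0,0.24]]]'
python3 arc.py 1 17 .139 116 114 112
python3 - <<'E'
from bench import arm
import cv2
f=arm.grab_frame("scene");i=f["img"][165:313,230:398,::-1];cv2.imwrite("pics/s4.png",cv2.resize(i,None,fx=4,fy=4,interpolation=cv2.INTER_CUBIC))
E
```

```text
time: 13.85
tool_pos: [0.5341, 0.0533, 0.1393]
eef_rot: [0.972, 0.237, 0.001, 0.0]
contact_force: [0.2, 0.2, 0.4]
opening: -0.0002
gripper_force: 0.0
t 13.85 p [0.5341 0.0533 0.1393] xang 27.41 F [0.2 0.2 0.4] q [ 0.1   0.32 -0.44  0.81  0.    2.76]
[ 0.006 -0.004  0.002] 0.049
[ 0.022 -0.008  0.002] 0.119
[ 0.039 -0.01   0.002] 0.189
```

View pics/s4.png

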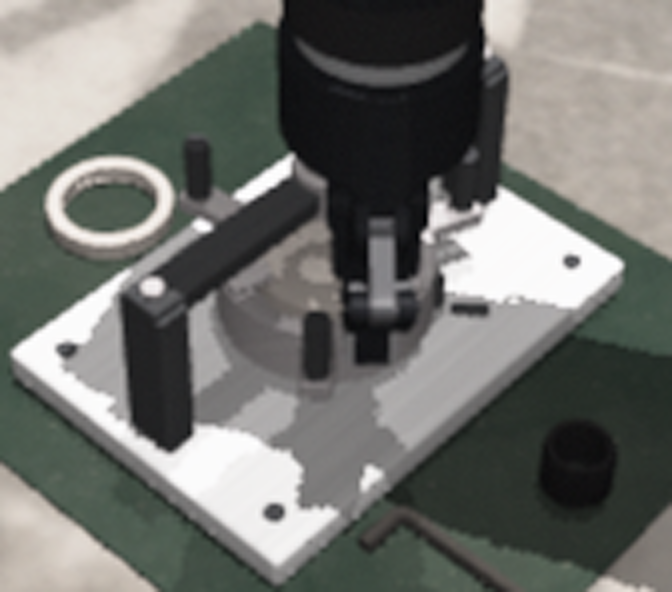

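Force has dropped to zero and peg a, at (317,318), has jumped ahead of the finger, so the collar snapped over. I'll back off, lift clear and check the angle.

```bash
python3 -m creep '[[[0,-0.04,0,0,0],[0,-0.08,0,0,0],[0,-0.08,0,-0.2,0],[0,-0.08,0,-0.4,0],[0,-0.08,0,-0.7,0],[0,-0.08,0,-1,0],[0,-0.08,0,-1,0],[0,-0.08,0,-1,0]]]'
python3 -m creep '[[[0,-0.3,0,0,0],[0,-0.6,0,0,0],[0,-0.8,0,0,0],[0,-0.8,0,0,0],[0,-0.8,0,0,0],[0,-0.8,0,0,0],[0,-0.8,0,0,0],[0,-0.8,0,0,0]]]'
python3 - <<'E'
from bench import arm
import cv2
f=arm.grab_frame("scene");i=f["img"][165:313,230:398,::-1];cv2.imwrite("pics/s5.png",cv2.resize(i,None,fx=4,fy=4,interpolation=cv2.INTER_CUBIC))
E
```

```text
time: 14.7
tool_pos: [0.5229, 0.0472, 0.29]
eef_rot: [0.972, 0.237, 0.001, 0.0]
contact_force: [-0.1, 0.0, -0.7]
opening: -0.0
gripper_force: 0.0
time: 15.5
tool_pos: [0.4166, -0.0075, 0.2886]
eef_rot: [0.972, 0.237, -0.0, -0.0]
contact_force: [0.1, 0.2, 0.5]
opening: -0.0001
gripper_force: 0.0
```

View pics/s5.png

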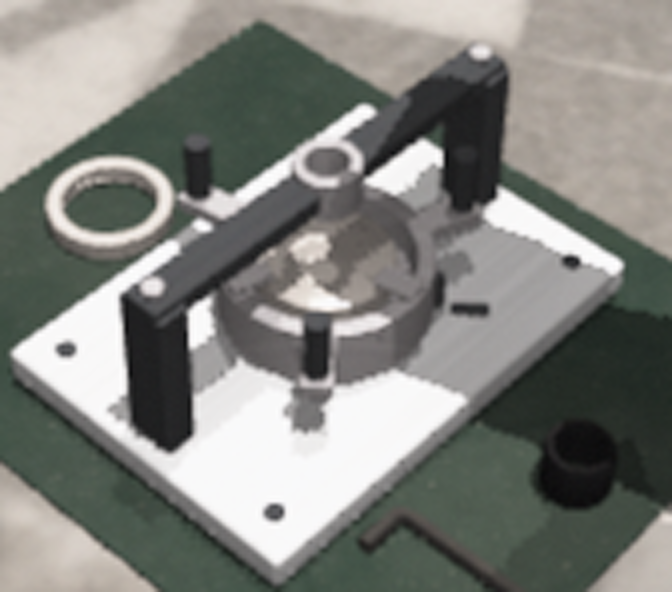

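The arm is clear. The collar's rib at (440,290) lines up with the mark at (468,309), the peg tops are at a (317,321), c (197,143) and b (465,152), and the plate is where it started.

```bash
python3 - <<'E'
from h import *
f=dict(fx=486.0987520327338,fy=486.0987520327338,cx=319.963,cy=200.09,rvec=[ 0.60127529,-2.66953298,1.19220927],tvec=[0.50905968,0.26459164,0.73326043])
for n,u,v,l in [("a",317,320,40),("c",197,142,280),("b",466,152,160)]:
    p=ray(f,(230+u/4-.4,165+v/4-.4),.089);d=p[:2]-[.5805,-.0012];g=np.degrees(np.arctan2(d[1],d[0]))-72.3
    print(n,np.linalg.norm(d).round(4),"collar",2.40-np.radians((g-l+180)%360-180))
E
```

```text
a 0.0698 collar 2.398452358823008
c 0.0699 collar 2.40098284468497
b 0.0707 collar 2.382200172885595
```

```bash
python3 -c "
from bench import arm
print(arm.job_done())"
```

```text
the job is handed in; nothing more can be done
None
```

The collar snapped past its catch and measures about 2.40 rad, at its stop with its rib at the mark; in the last picture the fixture and the things beside it had not moved, and the job is handed in (no verdict was returned).

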